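Draw a pipette from its stand and hold it slanted over the dish

ROBOT

A 6-joint arm with a two-finger parallel gripper is mounted at the origin on a cart in front of the work surface, level with it; the furniture and walls round the work are solid. World frame = base frame: x ahead of the robot, y to its left, z up, the work surface at z = 0. Lengths are in m, angles in rad, forces in N, time in s.
With the tool pointing down it reaches from about 0.275 to 0.85 m from the base axis. Payload 19 kg.
Tool frame: the origin (TCP) lies on the front face of the gripper's body, between the roots of the fingers; the fingertips stand 73 mm ahead of it and the grasp point (between the pads) lies 54 mm ahead of it; z points along the fingers, y is the line along which they close (so a half turn about z gives the same grasp; the last joint's range is limited). The gripper opens to 85 mm and grips with 20 to 120 N. Pads are 22 mm wide; open, the fingers measure 114 mm over their backs; the gripper's body (76 mm by 85 mm) begins 54 mm behind the grasp point. The pads swing forward as they close: fully open they stand 13 mm farther back than shut.
Start: joints at [-1.364, 0.15, 1.437, -0, 1.554, -0.134], TCP at [0.192, -0.542, 0.304] pointing down, gripper open.
Joint ranges: [-2.8, 2.8], [-0.68, 2.1], [0.12, 2.68], [-1.39, 4.53], [0.16, 2.79], [-2.81, 2.81]. Speed limits (rad/s): [1.89, 1.89, 2.22, 3.01, 3.01, 3.01].

INTERFACE

Orientations are given as a unit quaternion [x, y, z, w].
In Python, from rig import bot, cams, job_done, finder gives the robot as it stands. The module is installed in compiled form; this text tells all that it offers.
- The arm moves only by the tool step_arm, never from a script. Its argument "motion" is a list of rows, each an object with "xyz": the shift along the tool's x, y, z in mm, a list of three; "yaw": the turn about the tool's z in degrees; "gripper": the opening, from 0 (shut) to 1 (fully open). A call has 1 to 8 rows; each row is the pose to reach, as a shift and turn from the pose commanded when the call began, along the tool's axes at that moment; what a row does not reach only later rows make up. A row lasts 1/12 s, in which the tool goes at most 41.7 mm and 7.16 degrees, less where a joint would pass 70% of its speed; a pose out of reach is approached as far as the arm can. A call with a gripper value outside its range is refused whole. The fingers move at their own pace and stop on an object; "newtons" is the grip in N (left out, the last holds). Time passes only in rows, so rows that repeat a pose let the fingers close. It gives the time, the measured TCP pose, the force, the opening and the grip force at its end, in the units of the state.
- bot.state(): the state, without advancing time (a new reading comes with each control period).
- cams.capture(name): name is "side" or "top" or "wrist"; returns the picture (384x512x3 uint8, red, green, blue); there is no depth.
- cams.camera_info(name): a dict with "vfov" (degrees; the focal length in pixels is half the picture's height over the tangent of half this angle, whatever the lens; pixels are square), "cx", "cy" (the principal point, pixels), "distortion" ([k1, k2, p1, p2, k3] as OpenCV has them; the pictures are not rectified), "R" (3x3) and "t" (3): a world point X has camera coordinates R X + t; the wrist camera has in their place "tool_from_camera" (4x4, takes a point from camera to tool coordinates, whose origin is the TCP and whose axes are the flange's). Camera axes: x right, y down, z forward; pixel columns grow to the right and rows downward; lengths in m; the calibration is good to about 2 mm. A picture is of the moment at which its call begins: read the wrist's pose just before it. camera_info takes no time and is no camera call.
- job_done(): hands the job in; it is judged then, once.
Trained networks look in the newest picture that a camera, given by its name, has taken for a name from the list of things; names that differ only in an ending like _2 or _b are one class to them, and where a whole thing is asked for, a point or a joint stands for the part that bears it (a point fixed in the world has none). Each returns a list of dicts, best first, with "confidence" (0 to 1); they miss things now and then, are a little off and sometimes report something else, mostly with a low value. They report only what shows in the picture. A call takes as long as a camera call. They do not tell look-alikes from the thing itself.
- finder.trace(label, camera): "pixels" (384x512 bool, what is visible of it) and "at" ([row, column] in pixels, amid what is visible of it).
The state is a dict: "clock": time; "joints": joint angles; "joint_vel": joint speeds; "joint_efforts": joint torques, N m; "tcp_pos": TCP position; "tcp_rot": TCP orientation; "wrist_force": force on the tool from outside, world axes, zero at the start; "wrist_torque": the same for the moment, N m; "opening": opening from 0.0 (shut) to 1.0 (fully open); "grip_force": force on a finger pad.
Only numpy, scipy, OpenCV 4.12 (cv2) and the standard library are available. Lean on these libraries where they do the work, as an engineer would, in place of code of your own. Each camera call takes 0.05 s, during which the arm holds its last target. There are 200 camera calls.

TASK

Take the pipette with the tall thick drum-shaped push knob (the other two have thin mushroom-shaped knobs) out of the stand at the front of the bench: ease it up over the little lip and draw it out of its slot, keeping it upright until it is clear of the stand. Then slant it to about 45 degrees and hold it still with its tip a few centimetres above the middle of the round dish; the program finishes while still holding it there. Leave the dish and the other two pipettes where they are.

Things in the scene. Friction and masses are not known exactly. Their poses are not given: they have to be found in the camera images.
- pipette: The pipette to take: 250 mm long, tall drum-shaped push knob 17 mm across. Its long axis is the line x = +13.5 mm, y = 0; z points from tip (z 0) to knob, -x to the finger hook (to x -32). Shaft 16 mm thick to z 188; collar 29 mm square, z 188-197; head 29 x 30 mm (30 along y, flat sides to grip), z 197-221; knob to z 250. Its origin is at tip height, beside the tip. About 0.12 kg.
- pipette_head (a point): Point on the pipette's long axis in the middle of its head, 212 mm above the tip: grip here from above, fingers closing along the row (the stand's y).
- pipette_tip (a point): The lower end (tip) of the pipette, on its long axis.
- pipette_b: Another pipette in the stand, to be left alone: 242 mm tall, its push knob a wide thin mushroom cap about 21 mm across, head 35 mm wide; otherwise shaped and hung like the first, same origin and axes.
- pipette_c: Another pipette in the stand, to be left alone: 232 mm tall, its push knob a wide thin mushroom cap about 21 mm across, head 35 mm wide; otherwise shaped and hung like the first, same origin and axes.
- stand: White fixed stand: base 125 x 270 mm, back panel, comb plate (top 218 mm up, front edge at x -24) with 3 slots 21 mm wide, 85 mm apart along y, open to -x, the side facing the robot. A pipette hangs by its collar, tip 30 mm up, axis at x 0; a 4 mm lip on the front edge: lift 10 mm, then draw out to -x. Base front at x -71. Origin on the bench at the middle slot; z up. Slot order varies.
- dish: Shallow round lidded dish, 90 mm across, 16 mm high, loose on the bench to the left of the stand. Origin at the centre of its underside, z up.
Mind the look-alikes: they are no part of the job. What is shaped like the dish but red is not meant.

How it is judged:
By the outcome, as a careful person would: the job done as asked, in the order asked, and still so for the second after the job is handed in, while the arm keeps its last pose, push and grip.
It also fails if it takes over 35 s, if anything falls off the work surface, if the arm or the gripper's body presses on something with over 40 N, if the wrist force passes 120 N, or if a joint passes its speed limit or range.

## Working session

There is one attempt and no reset: what is moved stays moved. The work goes in short steps, Python scripts to look and compute and a tool call to move; the robot and the scene stay as the last step left them, time stands still between calls to the robot, and variables do not carry over. Pictures are saved under pics/ and viewed, at most 10 in all, crops included, and the job is handed in when it is done.

Besides the shell and the picture viewer there is one more tool, called after "Emit:" as a command line: name --argument value ..., lists and objects as JSON in quotes. step_arm: Moves the arm, as the interface text tells. Its arguments: {"type":"object","properties":{"motion":{"type":"array"},"newtons":{"type":"number"}},"required":["motion"]}

```bash
mkdir -p pics; cat > h.py <<'E'
import numpy as np, cv2
from rig import bot,cams,job_done,finder
def K(n):
    i=cams.camera_info(n); f=192/np.tan(np.radians(i['vfov'])/2)
    return i,np.array([[f,0,i['cx']],[0,f,i['cy']],[0,0,1.]]),np.array(i['distortion'],float)
def ray(n,rc):
    i,k,d=K(n); p=cv2.undistortPoints(np.array([[[rc[1],rc[0]]]],float),k,d)[0,0]
    R=np.array(i['R']);t=np.array(i['t']); return -R.T@t, R.T@np.array([p[0],p[1],1])
def onz(n,rc,z):
    o,v=ray(n,rc); return o+v*(z-o[2])/v[2]
def proj(n,X):
    i,k,d=K(n); return cv2.projectPoints(np.array(X,float).reshape(-1,1,3),cv2.Rodrigues(np.array(i['R']))[0],np.array(i['t'],float),k,d)[0][:,0]
E
python3 - <<'E'
from h import *
a=cams.capture('side');b=cams.capture('top')
for n,im in (('side',a),('top',b)):
    cv2.imwrite(f'pics/{n}0.png',cv2.resize(im[:,:,::-1],(800,600)))
    i=cams.camera_info(n);print(n,-np.array(i['R']).T@np.array(i['t']),i['R'],i['distortion'])
    for l in ('pipette','pipette_head','pipette_tip','stand','dish'):
        for r in finder.trace(l,n)[:4]:
            p=r['pixels'];print(n,l,round(r['confidence'],2),np.round(r['at'],1),p.sum(),np.round(onz(n,r['at'],.016)[:2],3))
print(bot.state())
E
```

```text
side [ 1.24436129 -0.82438428  0.65608599] [[ 0.75391151  0.65677017  0.01644317]
 [ 0.32095775 -0.34636057 -0.88148765]
 [-0.57323953  0.66984125 -0.47192069]] [-0.12294308  0.          0.          0.          0.        ]
side pipette 0.87 [147.8 238.3] 310 [0.19  0.289]
side pipette 0.83 [177.5 183.5] 354 [ 0.231 -0.013]
side pipette 0.79 [157.5 214.3] 333 [0.189 0.166]
side pipette_head 0.8 [161.2 212.6] 410 [0.208 0.139]
side stand 0.93 [212.1 216.4] 8735 [ 0.465 -0.092]
side dish 0.69 [277.4 249.3] 889 [ 0.724 -0.242]
side dish 0.61 [208.  272.6] 328 [0.567 0.032]
top [ 0.2757829  -0.04761312  0.99432235] [[-0.10559682 -0.99438776  0.00650274]
 [-0.91338567  0.09440537 -0.39599778]
 [ 0.39316146 -0.04775561 -0.91822844]] [-0.03289602  0.          0.          0.          0.        ]
top pipette 0.9 [217.6 308.9] 463 [ 0.629 -0.231]
top pipette 0.89 [219.6 270.2] 442 [ 0.634 -0.122]
top pipette 0.75 [211.8 346.2] 497 [ 0.635 -0.338]
top pipette_head 0.67 [217.9 307.6] 423 [ 0.629 -0.227]
top pipette_tip 0.91 [216.4 312.8] 440 [ 0.631 -0.242]
top stand 0.88 [234.1 298.6] 6730 [ 0.584 -0.195]
top dish 0.85 [182.2 303.9] 543 [ 0.739 -0.233]
top dish 0.73 [258.  208.6] 880 [0.543 0.054]
{'clock': 0.6, 'joints': array([-1.36403571e+00,  1.50507969e-01,  1.43743057e+00, -2.18199601e-05,
        1.55378406e+00, -1.33997993e-01]), 'joint_vel': array([-0.0007078 ,  0.000546  , -0.00031058,  0.00025883, -0.00035855,
        0.00055785]), 'joint_efforts': array([ 3.16573678e-03, -7.12486768e+01, -5.70894670e+01, -6.12366648e-05,
        1.41310789e-03, -8.56448565e-06]), 'tcp_pos': array([ 0.19213766, -0.54191856,  0.30384679]), 'tcp_rot': array([ 9.85520490e-01,  1.69556358e-01, -1.32644080e-05, -6.45320076e-05]), 'wrist_force': array([-0.42524073, -0.5874685 , -0.05598344]), 'wrist_torque': array([-0.03921342,  0.06508746,  0.00841869]), 'grip_force': 0.0, 'opening': 0.9981398015282821}
```

View pics/side0.png

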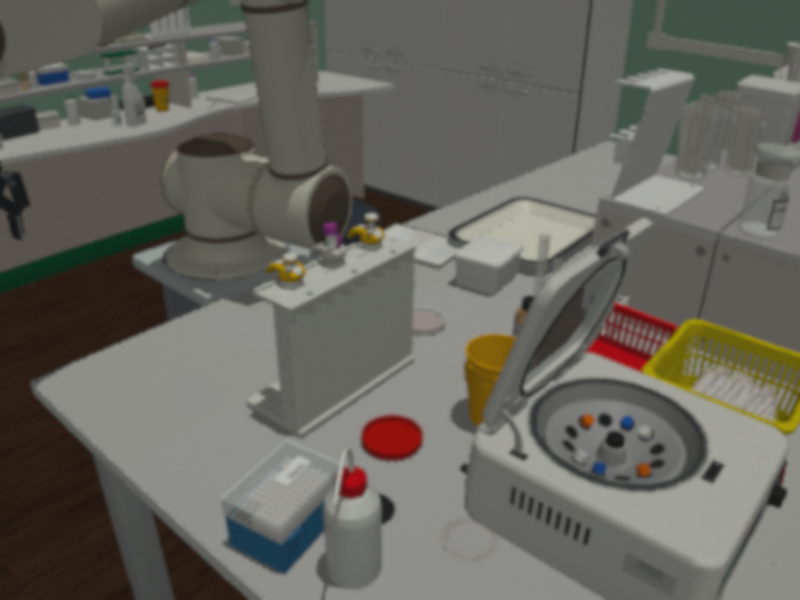

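View pics/top0.png

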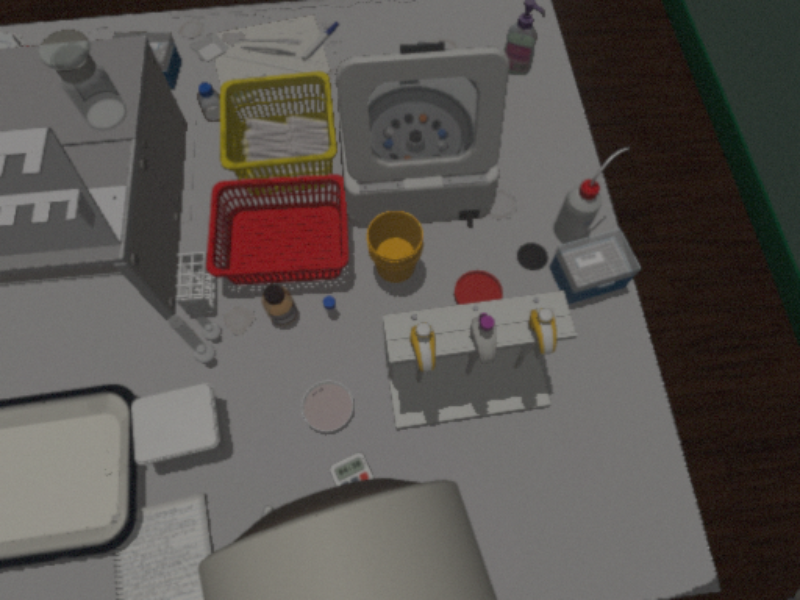

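The side view shows a tall purple knob on the middle pipette (side ~(330,230), top ~(486,321)), and yellow pipettes with flat caps on either side. The pale dish is at top (328,405) and the red look-alike at (478,288). Next I'll zoom in for the stand pose.

```bash
python3 - <<'E'
from h import *
a=cams.capture('side');b=cams.capture('top')
c=cv2.resize(b[180:280,235:375,::-1],(784,560),interpolation=cv2.INTER_CUBIC)
d=cv2.resize(a[125:200,155:265,::-1],(792,540),interpolation=cv2.INTER_CUBIC)
cv2.imwrite('pics/t1.png',c);cv2.imwrite('pics/s1.png',d)
r=finder.trace('dish','top')
for q in r:
  m=q['pixels'];ys,xs=np.nonzero(m);print(q['at'],ys.min(),ys.max(),xs.min(),xs.max(),b[m].mean(0),onz('top',q['at'],.016))
E
```

```text
[183.1, 303.7] 173 193 291 320 [112.09411765  42.01176471  40.08235294] [ 0.73651519 -0.23247093  0.016     ]
[258.8, 206.5] 243 276 192 225 [120.8331467  113.00111982 111.2956327 ] [0.54121415 0.05946821 0.016     ]
```

View pics/t1.png

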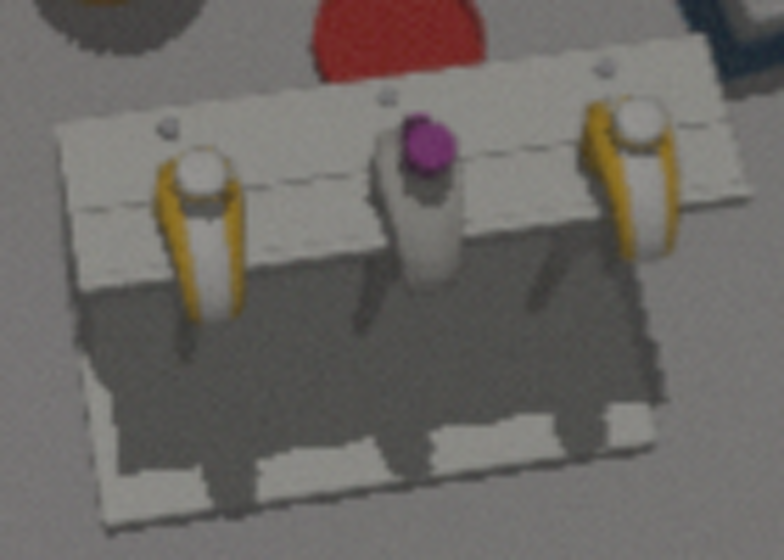

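View pics/s1.png

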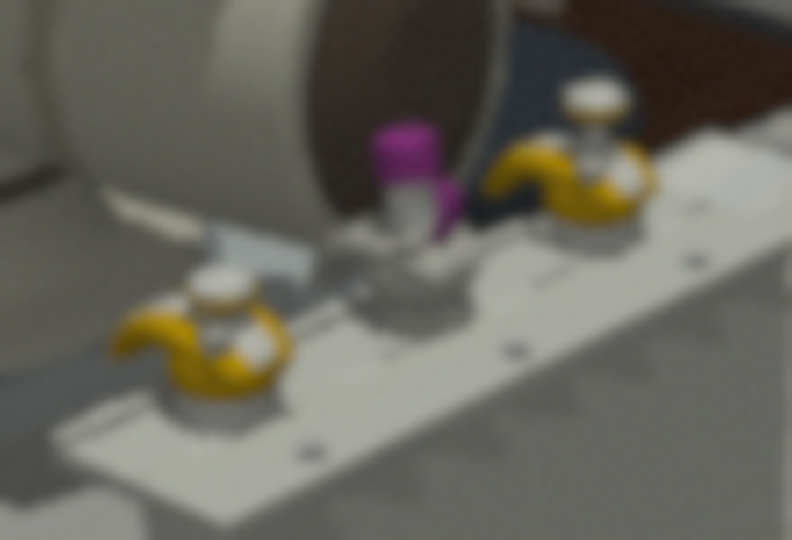

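The crops confirm the drum-shaped purple knob is on the middle pipette: t1 (430,145), s1 (407,135). The plate's front edge runs from (83,290) to (750,197), and the base front from (108,528) to (655,450).

```bash
python3 - <<'E'
from h import *
T=lambda x,y:(180+y/5.6-.4,235+x/5.6-.4); S=lambda x,y:(125+y/7.2-.4,155+x/7.2-.4)
for nm,p,z in (('FL',(83,290),.222),('FR',(750,197),.222),('BL',(108,528),.012),('BR',(655,450),.012),('knobM',(430,147),.28),('knobL',(202,172),.268),('knobR',(642,118),.268)):
  print(nm,np.round(onz('top',T(*p),z),4))
for nm,p,z in (('knobM',(407,137),.28),('knobL(side right)',(597,90),.268),('knobR',(222,280),.268)): print(nm,np.round(onz('side',S(*p),z),4))
# triangulate M
o1,v1=ray('top',T(430,147));o2,v2=ray('side',S(407,137))
s=np.linalg.lstsq(np.c_[v1,-v2],o2-o1,rcond=None)[0];print(o1+s[0]*v1,o2+s[1]*v2)
for d in (0,): print(cams.camera_info('wrist')['tool_from_camera'])
E
```

```text
FL [ 0.5365 -0.0587  0.222 ]
FR [ 0.5475 -0.3251  0.222 ]
BL [ 0.4888 -0.0622  0.012 ]
BR [ 0.4985 -0.3265  0.012 ]
knobM [ 0.5589 -0.1905  0.28  ]
knobL [ 0.5624 -0.1066  0.268 ]
knobR [ 0.5671 -0.2747  0.268 ]
knobM [ 0.5637 -0.1944  0.28  ]
knobL(side right) [ 0.558  -0.1024  0.268 ]
knobR [ 0.5824 -0.2867  0.268 ]
[ 0.55971242 -0.19088341  0.27784992] [ 0.55980285 -0.19077702  0.27786449]
[[ 8.20674098e-04 -9.51853015e-01 -3.06553690e-01  7.90458001e-02]
 [ 9.99999652e-01  7.35579744e-04  3.93112266e-04  3.10905140e-04]
 [-1.48690410e-04 -3.06553906e-01  9.51853287e-01 -6.78751471e-02]
 [ 0.00000000e+00  0.00000000e+00  0.00000000e+00  1.00000000e+00]]
```

Emit:
step_arm --motion '[{"xyz":[0,0,-40],"yaw":7,"gripper":1},{"xyz":[0,0,-80],"yaw":14,"gripper":1},{"xyz":[20,-10,-116],"yaw":17,"gripper":1},{"xyz":[58,-26,-116],"yaw":17,"gripper":1},{"xyz":[96,-42,-116],"yaw":17,"gripper":1},{"xyz":[134,-58,-116],"yaw":17,"gripper":1},{"xyz":[172,-75,-116],"yaw":17,"gripper":1},{"xyz":[210,-92,-116],"yaw":17,"gripper":1}]'

```text
clock: 1.42
tcp_pos: [0.3603, -0.3834, 0.42]
tcp_rot: [1.0, 0.022, 0.0, 0.0]
wrist_force: [1.3, -0.8, 0.4]
opening: 0.999
grip_force: 0.0
```

```bash
cat >> h.py <<'E'
from scipy.spatial.transform import Rotation as Ro
def totool(P):
    s=bot.state(); R=Ro.from_quat(s['tcp_rot']).as_matrix(); return np.round(1000*R.T@(np.array(P)-s['tcp_pos']),1)
def st():
    s=bot.state(); R=Ro.from_quat(s['tcp_rot']).as_matrix()
    print(round(s['clock'],2),np.round(s['tcp_pos'],4),'head',round(np.degrees(np.arctan2(R[1,0],R[0,0])),2),'zax',np.round(R[:,2],3),'F',np.round(s['wrist_force'],1),'op',round(s['opening'],3),round(s['grip_force'],1),np.round(s['joints'],2)); return s
E
python3 -c "
from h import *
st();print(totool([.564,-.191,.42]))"
```

```text
1.42 [ 0.3603 -0.3834  0.42  ] head 2.5 zax [ 0. -0. -1.] F [ 1.3 -0.8  0.4] op 0.999 0.0 [-0.96  0.04  1.33  0.    1.77  0.56]
[ 211.9 -183.3    0. ]
```

Emit:
step_arm --motion '[{"xyz":[30,-26,0]},{"xyz":[60,-52,0]},{"xyz":[91,-78,0]},{"xyz":[121,-105,0]},{"xyz":[151,-131,0]},{"xyz":[182,-157,0]},{"xyz":[212,-183,0]},{"xyz":[212,-183,0]}]'

```text
invalid input
```

```bash
python3 - <<'E'
from h import *
s=st();b=cams.capture('wrist');cv2.imwrite('pics/w1.png',cv2.resize(b[:,:,::-1],(800,600)))
i,k,d=K('wrist');Tc=np.array(i['tool_from_camera']);Tw=np.eye(4);Tw[:3,:3]=Ro.from_quat(s['tcp_rot']).as_matrix();Tw[:3,3]=s['tcp_pos'];M=np.linalg.inv(Tw@Tc)
h=np.radians(2.4);x=np.array([np.cos(h),np.sin(h),0]);y=np.array([-np.sin(h),np.cos(h),0])
for c,P in (('knobtop',[.564,-.191,.28]),('plateFL',np.array([.564,-.191,.218])-.024*x+.0425*y),('FR',np.array([.564,-.191,.218])-.024*x-.0425*y)):
  print(c,cv2.projectPoints(np.array([P],float),cv2.Rodrigues(M[:3,:3])[0],M[:3,3],k,d)[0][0,0]*800/512)
E
```

```text
1.42 [ 0.3603 -0.3834  0.42  ] head 2.5 zax [ 0. -0. -1.] F [ 1.3 -0.8  0.4] op 0.999 0.0 [-0.96  0.04  1.33  0.    1.77  0.56]
knobtop [-110.76192326 -230.3929549 ]
plateFL [-55.15932596 -75.92093313]
FR [112.16727242 -81.29844499]
```

View pics/w1.png

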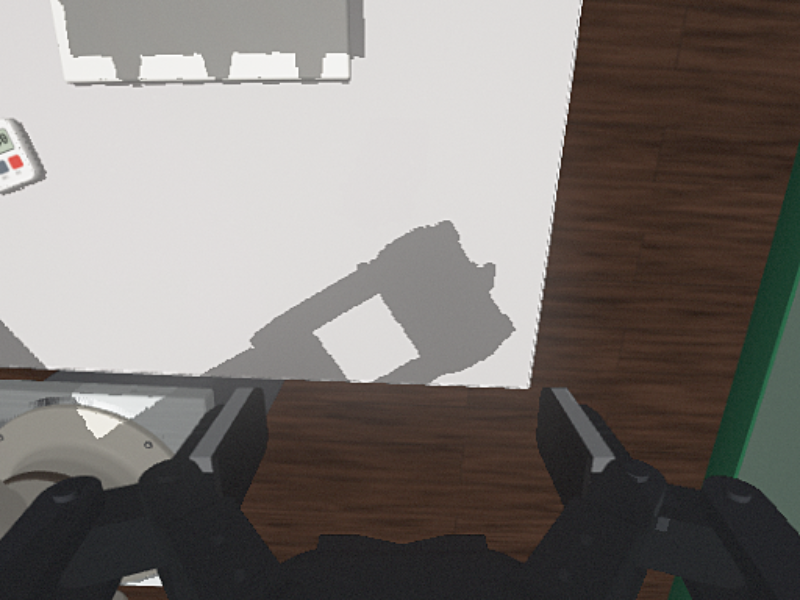

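The move was refused because every row needs yaw and gripper, so the arm stayed put. The wrist view shows the base front edge level from (65,82) to (350,81), so the stand heading matches the tool.

Emit:
step_arm --motion '[{"xyz":[30,-26,0],"yaw":0,"gripper":1},{"xyz":[60,-52,0],"yaw":0,"gripper":1},{"xyz":[91,-78,0],"yaw":0,"gripper":1},{"xyz":[121,-105,0],"yaw":0,"gripper":1},{"xyz":[151,-131,0],"yaw":0,"gripper":1},{"xyz":[182,-157,0],"yaw":0,"gripper":1},{"xyz":[212,-183,0],"yaw":0,"gripper":1},{"xyz":[212,-183,0],"yaw":0,"gripper":1}]'

```text
clock: 2.13
tcp_pos: [0.5666, -0.1884, 0.4191]
tcp_rot: [1.0, 0.024, 0.0, -0.001]
wrist_force: [-1.0, 0.1, -0.4]
opening: 1.002
grip_force: 0.0
```

```bash
cat >> h.py <<'E'
def wproj(s,P):
    i,k,d=K('wrist');Tw=np.eye(4);Tw[:3,:3]=Ro.from_quat(s['tcp_rot']).as_matrix();Tw[:3,3]=s['tcp_pos'];M=np.linalg.inv(Tw@np.array(i['tool_from_camera']))
    return cv2.projectPoints(np.array(P,float).reshape(-1,3),cv2.Rodrigues(M[:3,:3])[0],M[:3,3],k,d)[0][:,0]
E
python3 - <<'E'
from h import *
s=st();b=cams.capture('wrist')
h=np.radians(2.45);x=np.array([np.cos(h),np.sin(h),0]);y=np.array([-np.sin(h),np.cos(h),0])
a=np.array([.564,-.191,0])
im=b[:,:,::-1].copy()
P=[a+[0,0,.28],a-.024*x+.0425*y+[0,0,.222],a-.024*x-.0425*y+[0,0,.222]]
im=cv2.resize(im,(800,600))
for p in wproj(s,P): cv2.circle(im,tuple(np.int32(p*800/512)),3,(0,255,0),-1)
print(wproj(s,P)*800/512)
cv2.imwrite('pics/w2.png',im)
E
```

```text
2.13 [ 0.5666 -0.1884  0.4191] head 2.8 zax [ 0.     0.002 -1.   ] F [-1.   0.1 -0.4] op 1.002 0.0 [-0.45  0.19  1.16  0.    1.79  1.07]
[[406.64557602 331.4961134 ]
 [335.08361084 332.63345853]
 [475.64613771 333.61875635]]
```

View pics/w2.png

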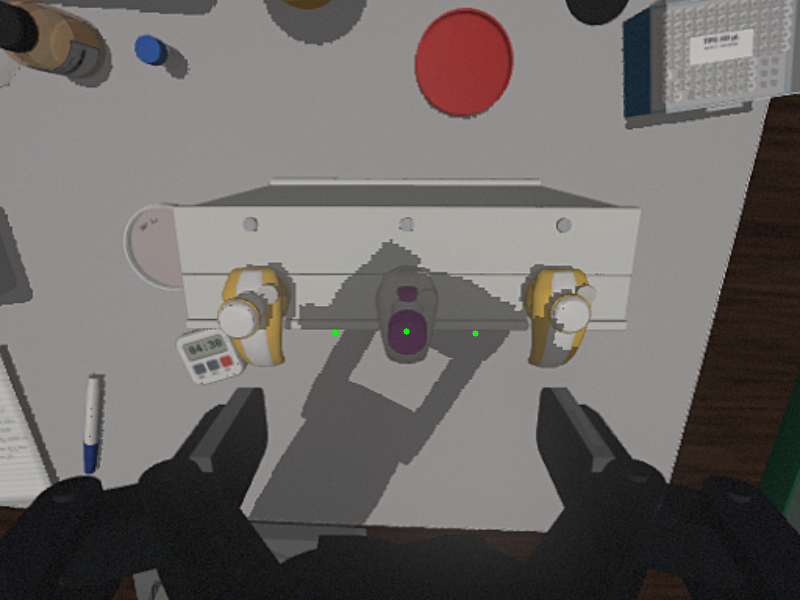

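```bash
python3 -c "
from h import *
print(totool([.565,-.191,.299]))"
```

```text
[1.000e-01 7.000e-01 1.202e+02]
```

Emit:
step_arm --motion '[{"xyz":[1,0,20],"yaw":0,"gripper":0.72},{"xyz":[1,0,40],"yaw":0,"gripper":0.72},{"xyz":[1,0,60],"yaw":0,"gripper":0.72},{"xyz":[1,0,80],"yaw":0,"gripper":0.72},{"xyz":[1,0,100],"yaw":0,"gripper":0.72},{"xyz":[1,0,115],"yaw":0,"gripper":0.72},{"xyz":[1,0,121],"yaw":0,"gripper":0.72},{"xyz":[1,0,121],"yaw":0,"gripper":0.72}]'

```text
clock: 2.85
tcp_pos: [0.5634, -0.1933, 0.2978]
tcp_rot: [1.0, 0.022, -0.001, -0.0]
wrist_force: [0.4, 0.3, 0.1]
opening: 0.719
grip_force: 0.0
```

```bash
python3 - <<'E'
from h import *
s=st();b=cams.capture('wrist');cv2.imwrite('pics/w3.png',cv2.resize(b[:,:,::-1],(800,600)));st()
E
```

```text
2.85 [ 0.5634 -0.1933  0.2978] head 2.48 zax [-0.002  0.001 -1.   ] F [0.4 0.3 0.1] op 0.719 0.0 [-0.46  0.2   1.4  -0.    1.55  1.07]
2.9 [ 0.5637 -0.1933  0.2991] head 2.49 zax [-0.  0. -1.] F [0.  0.4 0.5] op 0.72 0.0 [-0.46  0.2   1.39 -0.    1.55  1.07]
```

View pics/w3.png

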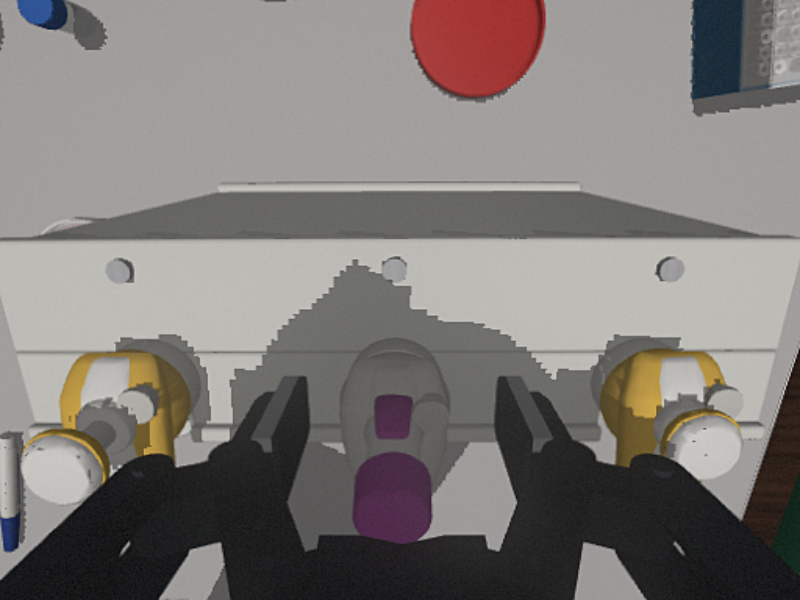

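The purple knob and head are between the pads, about 2 mm left of the gripper centre (395 against 402 px). I'll correct that and close.

Emit:
step_arm --motion '[{"xyz":[1,-2,0],"yaw":0,"gripper":0.72},{"xyz":[1,-2,0],"yaw":0,"gripper":0.5},{"xyz":[1,-2,0],"yaw":0,"gripper":0.3},{"xyz":[1,-2,0],"yaw":0,"gripper":0.2},{"xyz":[1,-2,0],"yaw":0,"gripper":0.2},{"xyz":[1,-2,0],"yaw":0,"gripper":0.2},{"xyz":[1,-2,0],"yaw":0,"gripper":0.2}]' --newtons 60

```text
clock: 3.48
tcp_pos: [0.5651, -0.1908, 0.2998]
tcp_rot: [1.0, 0.022, 0.001, 0.0]
wrist_force: [-1.3, 0.1, 6.8]
opening: 0.338
grip_force: 59.9
```

Emit:
step_arm --motion '[{"xyz":[0,0,-4],"yaw":0,"gripper":0.2},{"xyz":[0,0,-9],"yaw":0,"gripper":0.2},{"xyz":[0,0,-13],"yaw":0,"gripper":0.2},{"xyz":[0,0,-13],"yaw":0,"gripper":0.2},{"xyz":[0,0,-13],"yaw":0,"gripper":0.2}]'

```text
clock: 3.9
tcp_pos: [0.565, -0.1908, 0.3122]
tcp_rot: [1.0, 0.022, 0.0, 0.0]
wrist_force: [0.3, 0.1, -1.8]
opening: 0.339
grip_force: 59.3
```

```bash
python3 - <<'E'
from h import *
st();a=cams.capture('side');cv2.imwrite('pics/s2.png',cv2.resize(a[115:200,145:265,::-1],(792,561),interpolation=cv2.INTER_CUBIC))
E
```

```text
3.9 [ 0.565  -0.1908  0.3122] head 2.52 zax [ 0. -0. -1.] F [ 0.3  0.1 -1.8] op 0.339 59.3 [-0.45  0.19  1.37  0.    1.58  1.07]
```

View pics/s2.png

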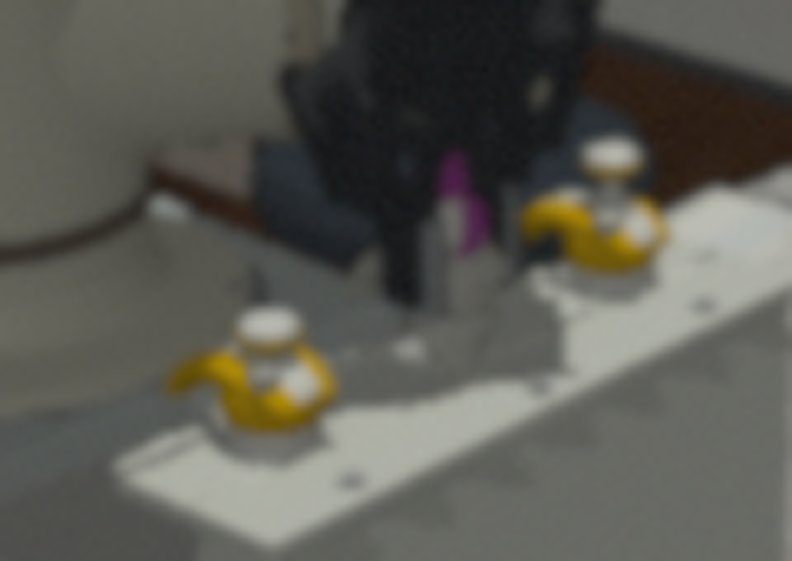

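The pipette has risen clear of the plate (collar at about (450,310)) and the wrist force shows only its weight. Now I'll draw it out.

Emit:
step_arm --motion '[{"xyz":[-8,0,0],"yaw":0,"gripper":0.2},{"xyz":[-20,0,0],"yaw":0,"gripper":0.2},{"xyz":[-35,0,0],"yaw":0,"gripper":0.2},{"xyz":[-55,0,0],"yaw":0,"gripper":0.2},{"xyz":[-75,0,0],"yaw":0,"gripper":0.2},{"xyz":[-95,0,0],"yaw":0,"gripper":0.2},{"xyz":[-115,0,0],"yaw":0,"gripper":0.2},{"xyz":[-125,0,0],"yaw":0,"gripper":0.2}]'

```text
clock: 4.62
tcp_pos: [0.438, -0.1961, 0.3118]
tcp_rot: [1.0, 0.022, -0.0, 0.0]
wrist_force: [1.2, 0.3, -1.5]
opening: 0.34
grip_force: 59.3
```

```bash
python3 - <<'E'
from h import *
st();a=cams.capture('top');b=cams.capture('wrist')
o=np.hstack([cv2.resize(a[140:380,160:400,::-1],(400,400)),cv2.resize(b[:,:,::-1],(400,300))[:,:,:] if 0 else cv2.copyMakeBorder(cv2.resize(b[:,:,::-1],(400,300)),50,50,0,0,0)])
cv2.imwrite('pics/c1.png',o)
E
```

```text
4.62 [ 0.438  -0.1961  0.3118] head 2.51 zax [-0. -0. -1.] F [ 1.2  0.3 -1.5] op 0.34 59.3 [-0.58 -0.05  1.63 -0.    1.56  0.95]
```

View pics/c1.png

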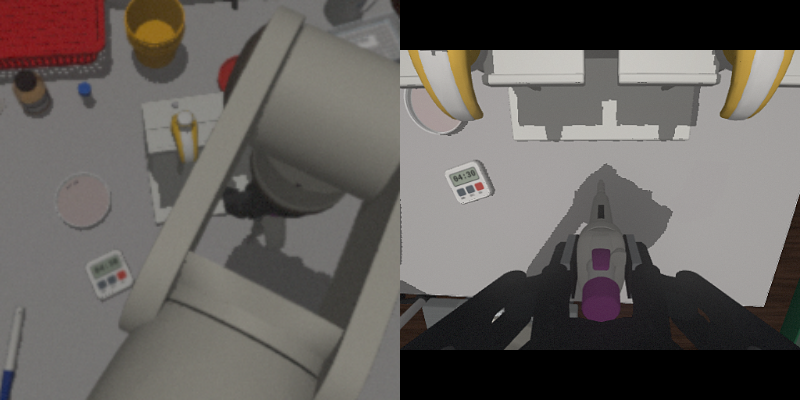

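Emit:
step_arm --motion '[{"xyz":[-8,0,15],"yaw":0,"gripper":0.2},{"xyz":[-8,0,30],"yaw":0,"gripper":0.2},{"xyz":[-8,0,40],"yaw":0,"gripper":0.2},{"xyz":[-8,0,42],"yaw":0,"gripper":0.2},{"xyz":[-8,0,43],"yaw":0,"gripper":0.2},{"xyz":[-8,0,43],"yaw":0,"gripper":0.2}]' --newtons 20

```text
clock: 5.22
tcp_pos: [0.4328, -0.1966, 0.2692]
tcp_rot: [1.0, 0.022, 0.0, -0.0]
wrist_force: [-0.4, 1.4, 3.7]
opening: 0.337
grip_force: 59.9
```

Emit:
step_arm --motion '[{"xyz":[-6,0,1],"yaw":0,"gripper":0.2},{"xyz":[-13,0,1],"yaw":0,"gripper":0.2},{"xyz":[-19,0,2],"yaw":0,"gripper":0.2},{"xyz":[-19,0,2],"yaw":0,"gripper":0.2}]' --newtons 20

```text
clock: 5.55
tcp_pos: [0.4136, -0.1976, 0.268]
tcp_rot: [1.0, 0.022, 0.001, 0.0]
wrist_force: [1.2, 1.4, 8.8]
opening: 0.341
grip_force: 61.0
```

```bash
python3 - <<'E'
from h import *
st();b=cams.capture('wrist');a=cams.capture('side')
o=np.hstack([cv2.resize(a[100:250,100:300,::-1],(400,300)),cv2.resize(b[:,:,::-1],(400,300))])
cv2.imwrite('pics/c2.png',o)
E
```

```text
5.55 [ 0.4136 -0.1976  0.268 ] head 2.53 zax [ 0.002 -0.001 -1.   ] F [1.2 1.4 8.8] op 0.341 61.0 [-0.61 -0.08  1.75  0.    1.47  0.91]
```

View pics/c2.png

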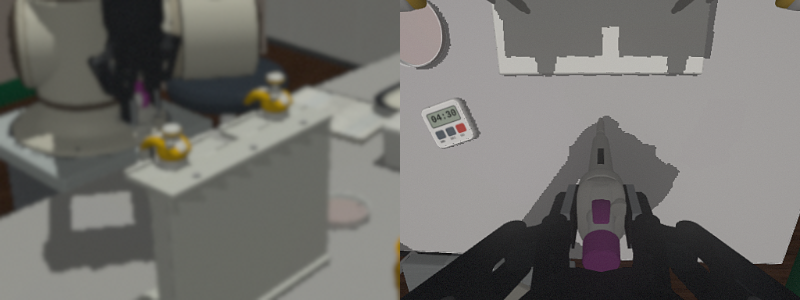

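The pictures show the pipette clear of the stand and upright or nearly so, with the tip at about (600,120) in the wrist half. I've used all ten views, so from here I'll measure the tilt numerically.

```bash
cat >> h.py <<'E'
def tproj(P):
    i,k,d=K('wrist');M=np.linalg.inv(np.array(i['tool_from_camera']))
    return cv2.projectPoints(np.array(P,float).reshape(-1,3),cv2.Rodrigues(M[:3,:3])[0],M[:3,3],k,d)[0][:,0]
def tilt(L=.215,net=True):
    b=cams.capture('wrist').astype(int); m=(b[:,:,0]-b[:,:,1]>25)&(b[:,:,2]-b[:,:,1]>20)
    n,lab,stt,c=cv2.connectedComponentsWithStats(m.astype(np.uint8))
    for j in np.argsort(-stt[1:,4])[:2]+1: print('purple',stt[j],np.round(c[j],1))
    if net:
        for r in finder.trace('pipette','wrist'):
            p=np.argwhere(r['pixels']);
            if len(p): print('mask',round(r['confidence'],2),np.round(r['at']),'top',p[p[:,0].argmin()],'bot',p[:,0].max(),len(p))
def table(L=.215):
    for t in (0,5,10,15,20,25,30,35,40,45,50):
        a=np.radians(t);u=np.array([np.sin(a),0,np.cos(a)]) # knob->tip direction, tool coords
        g=np.array([0,0,.054]); v=np.array([np.cos(a),0,-np.sin(a)])
        K_=g-u*(.25-L); print(t,np.round(tproj([g+u*L,g-u*(.25-L),K_+v*.0085,K_-v*.0085]).ravel(),0))
E
python3 - <<'E'
from h import *
tilt();table()
for n,(x0,y0) in (('c1',(400,50)),('c2',(400,0))):
    b=cv2.imread(f'pics/{n}.png')[y0:y0+300,x0:,::-1].astype(int);m=(b[:,:,0]-b[:,:,1]>25)&(b[:,:,2]-b[:,:,1]>20)
    nn,l,s,c=cv2.connectedComponentsWithStats(m.astype(np.uint8))
    for j in np.argsort(-s[1:,4])[:2]+1: print(n,s[j]*1.28,c[j]*1.28)
E
```

```text
purple [ 233  294   49   54 2230] [257.2 321.2]
purple [246 256  23  31 567] [257.2 271.8]
mask 0.88 [ 7. 24.] top [0 0] bot 17 711
mask 0.88 [  5. 484.] top [  0 355] bot 18 727
mask 0.6 [269. 259.] top [150 256] bot 347 8293
mask 0.58 [50. 29.] top [ 0 33] bot 87 4210
0 [257. 168. 256. 329. 256. 309. 256. 348.]
5 [257. 152. 256. 336. 256. 318. 256. 352.]
10 [257. 136. 256. 341. 256. 326. 256. 356.]
15 [257. 119. 256. 346. 256. 333. 256. 359.]
20 [257. 101. 256. 350. 256. 340. 256. 360.]
25 [257.  83. 256. 354. 256. 345. 256. 361.]
30 [257.  64. 256. 356. 256. 350. 256. 362.]
35 [257.  44. 256. 358. 256. 354. 256. 361.]
40 [257.  23. 256. 359. 256. 357. 256. 360.]
45 [257.   1. 256. 359. 256. 360. 256. 358.]
50 [257. -24. 256. 358. 256. 361. 256. 356.]
c1 [ 232.96  290.56   48.64   57.6  1844.48] [256.70084663 319.24674532]
c1 [245.76 254.72  23.04  26.88 395.52] [256.86990291 268.49346278]
c2 [ 232.96  294.4    48.64   53.76 1724.16] [257.04718634 321.15361544]
c2 [245.76 257.28  23.04  29.44 439.04] [256.92921283 272.14740525]
```

The tilt tracks the plan (about 5°), so I'll continue the arc.

Emit:
step_arm --motion '[{"xyz":[-9,0,1],"yaw":0,"gripper":0.2},{"xyz":[-19,0,2],"yaw":0,"gripper":0.2},{"xyz":[-28,0,4],"yaw":0,"gripper":0.2},{"xyz":[-37,0,6],"yaw":0,"gripper":0.2},{"xyz":[-46,0,9],"yaw":0,"gripper":0.2},{"xyz":[-55,0,12],"yaw":0,"gripper":0.2},{"xyz":[-55,0,12],"yaw":0,"gripper":0.2}]'

```text
clock: 6.33
tcp_pos: [0.358, -0.2001, 0.2557]
tcp_rot: [1.0, 0.022, 0.001, 0.0]
wrist_force: [-0.9, 1.1, 8.9]
opening: 0.335
grip_force: 62.7
```

```bash
python3 -c "
from h import *
st();tilt()"
```

```text
6.33 [ 0.358  -0.2001  0.2557] head 2.52 zax [ 0.001 -0.001 -1.   ] F [-0.9  1.1  8.9] op 0.335 62.7 [-0.7  -0.18  1.86  0.    1.46  0.83]
purple [ 234  305   47   43 1753] [257.2 326.1]
purple [246 259  23  42 860] [257.1 280. ]
mask 0.76 [252. 255.] top [ 99 255] bot 347 9484
```

Emit:
step_arm --motion '[{"xyz":[-9,0,3],"yaw":0,"gripper":0.2},{"xyz":[-17,0,7],"yaw":0,"gripper":0.2},{"xyz":[-26,0,11],"yaw":0,"gripper":0.2},{"xyz":[-34,0,16],"yaw":0,"gripper":0.2},{"xyz":[-42,0,21],"yaw":0,"gripper":0.2},{"xyz":[-50,0,26],"yaw":0,"gripper":0.2},{"xyz":[-50,0,26],"yaw":0,"gripper":0.2}]'

```text
clock: 7.02
tcp_pos: [0.3078, -0.2024, 0.2292]
tcp_rot: [1.0, 0.022, 0.0, 0.0]
wrist_force: [-4.4, -1.0, 10.0]
opening: 0.336
grip_force: 66.7
```

```bash
python3 -c "
from h import *
st();tilt()"
```

```text
7.02 [ 0.3078 -0.2024  0.2292] head 2.51 zax [ 0.    -0.001 -1.   ] F [-4.4 -1.  10. ] op 0.336 66.7 [-0.79 -0.26  1.98 -0.    1.42  0.74]
purple [ 235  265   45   83 2437] [257.1 311.8]
mask 0.62 [234. 257.] top [ 41 255] bot 348 11451
```

Emit:
step_arm --motion '[{"xyz":[-7,0,6],"yaw":0,"gripper":0.2},{"xyz":[-15,0,11],"yaw":0,"gripper":0.2},{"xyz":[-22,0,18],"yaw":0,"gripper":0.2},{"xyz":[-29,0,24],"yaw":0,"gripper":0.2},{"xyz":[-29,0,24],"yaw":0,"gripper":0.2}]'

```text
clock: 7.53
tcp_pos: [0.2789, -0.2036, 0.2048]
tcp_rot: [1.0, 0.022, 0.0, 0.0]
wrist_force: [1.9, -0.4, 2.0]
opening: 0.341
grip_force: 69.5
```

```bash
python3 -c "
from h import *
st();tilt()"
```

```text
7.53 [ 0.2789 -0.2036  0.2048] head 2.51 zax [ 0. -0. -1.] F [ 1.9 -0.4  2. ] op 0.341 69.5 [-0.85 -0.3   2.06 -0.    1.38  0.67]
purple [ 235  271   44   77 2244] [257.  313.7]
mask 0.6 [223. 257.] top [  0 252] bot 347 12914
```

Emit:
step_arm --motion '[{"xyz":[0,0,-15],"yaw":0,"gripper":0.2},{"xyz":[0,0,-35],"yaw":0,"gripper":0.2},{"xyz":[0,0,-60],"yaw":0,"gripper":0.2},{"xyz":[0,0,-85],"yaw":0,"gripper":0.2},{"xyz":[0,-15,-95],"yaw":0,"gripper":0.2},{"xyz":[0,-40,-95],"yaw":0,"gripper":0.2},{"xyz":[0,-65,-95],"yaw":0,"gripper":0.2},{"xyz":[0,-90,-95],"yaw":0,"gripper":0.2}]' --newtons 80

```text
clock: 8.3
tcp_pos: [0.2754, -0.1126, 0.3002]
tcp_rot: [1.0, 0.022, -0.0, -0.0]
wrist_force: [1.2, -0.7, -1.0]
opening: 0.338
grip_force: 79.5
```

Emit:
step_arm --motion '[{"xyz":[0,-25,0],"yaw":0,"gripper":0.2},{"xyz":[5,-50,0],"yaw":0,"gripper":0.2},{"xyz":[20,-75,0],"yaw":0,"gripper":0.2},{"xyz":[40,-100,0],"yaw":0,"gripper":0.2},{"xyz":[60,-120,0],"yaw":0,"gripper":0.2},{"xyz":[80,-140,0],"yaw":0,"gripper":0.2},{"xyz":[95,-150,0],"yaw":0,"gripper":0.2},{"xyz":[105,-157,0],"yaw":0,"gripper":0.2}]'

```text
clock: 8.97
tcp_pos: [0.3746, 0.0497, 0.2998]
tcp_rot: [1.0, 0.023, -0.0, -0.0]
wrist_force: [-0.2, 0.1, -1.0]
opening: 0.34
grip_force: 79.6
```

```bash
python3 - <<'E'
from h import *
st();tilt()
for n in ('top','side'):
    a=cams.capture(n)
    for l in ('dish','pipette'):
        for r in finder.trace(l,n):
            p=np.argwhere(r['pixels']);print(n,l,round(r['confidence'],2),np.round(r['at']),p.min(0),p.max(0),len(p),'rowmax',p[p[:,0].argmax()],np.round(a[r['pixels']].mean(0)))
s=bot.state();R=Ro.from_quat(s['tcp_rot']).as_matrix();tip=s['tcp_pos']+R@[.152,0,.206];print('tip',tip,proj('top',tip)[0],proj('side',tip)[0],proj('top',[.542,.055,.016]),proj('side',[.542,.055,.016]))
E
```

```text
8.97 [0.3746 0.0497 0.2998] head 2.67 zax [-0.001  0.    -1.   ] F [-0.2  0.1 -1. ] op 0.34 79.6 [-0.07 -0.27  1.85  0.    1.57  1.45]
purple [ 236  271   43   77 2234] [257.  313.7]
mask 0.73 [223. 258.] top [  0 253] bot 347 12634
top dish 0.78 [183. 305.] [172 291] [194 321] 544 rowmax [194 294] [112.  44.  43.]
top dish 0.73 [231. 302.] [186 245] [273 368] 7026 rowmax [273 254] [108. 107. 104.]
top pipette 0.9 [219. 273.] [206 263] [243 278] 405 rowmax [243 267] [119. 109.  86.]
top pipette 0.83 [211. 346.] [197 330] [234 355] 498 rowmax [234 330] [110. 102.  82.]
side dish 0.91 [205. 272.] [196 265] [214 285] 336 rowmax [214 266] [138. 132. 128.]
side dish 0.77 [278. 250.] [266 231] [294 270] 912 rowmax [294 245] [134.  23.  19.]
side pipette 0.91 [129. 235.] [109 221] [151 252] 331 rowmax [151 250] [107. 107. 101.]
side pipette 0.83 [149. 239.] [136 223] [159 246] 317 rowmax [159 233] [121. 110.  73.]
side pipette 0.71 [174. 184.] [162 171] [183 194] 314 rowmax [183 182] [129. 117.  74.]
tip [0.52488434 0.05403485 0.09419098] [205.12629105 256.9929147 ] [267.02888845 176.58876532] [[208.16010113 258.34523645]] [[271.02922306 202.22174308]]
```

```bash
python3 - <<'E'
from h import *
t=np.linspace(0,6.28,73)
for c in ((.542,.055),(.540,.054),(.545,.055),(.542,.06)):
    for n in ('top','side'):
        q=np.vstack([proj(n,np.c_[c[0]+.045*np.cos(t),c[1]+.045*np.sin(t),0*t+z]) for z in (0,.016)]);print(c,n,'cols',q[:,0].min().round(1),q[:,0].max().round(1),'rows',q[:,1].min().round(1),q[:,1].max().round(1))
s=bot.state();R=Ro.from_quat(s['tcp_rot']).as_matrix()
a=cams.capture('side');M=[r['pixels'] for r in finder.trace('pipette','side')]
b=cams.capture('wrist');D=[(round(r['confidence'],2),r['at'],np.argwhere(r['pixels']).min(0),np.argwhere(r['pixels']).max(0)) for r in finder.trace('dish','wrist')];print('wrist dish',D)
print('dish in wrist', wproj(s,[[.542,.055,.016]]))
p=np.argwhere(M[0]);low=[(r,p[p[:,0]==r][:,1].mean().round(1)) for r in range(p[:,0].min(),p[:,0].max()+1,5)];print(low)
for th in (35,40,45,50):
    a_=np.radians(th);u=np.array([np.sin(a_),0,np.cos(a_)])
    X=[s['tcp_pos']+R@(np.array([0,0,.054])+u*l) for l in (-.035,0,.05,.1,.15,.215)];print(th,np.round(proj('side',X)).tolist())
E
```

```text
(0.542, 0.055) top cols 191.3 225.5 rows 242.1 276.4
(0.542, 0.055) side cols 255.6 286.4 rows 194.8 214.9
(0.54, 0.054) top cols 191.7 225.9 rows 242.8 277.1
(0.54, 0.054) side cols 254.8 285.7 rows 194.7 214.8
(0.545, 0.055) top cols 191.2 225.4 rows 241.1 275.3
(0.545, 0.055) side cols 256.3 287.2 rows 195.2 215.3
(0.542, 0.06) top cols 189.4 223.7 rows 242.3 276.6
(0.542, 0.06) side cols 256.7 287.5 rows 194.2 214.2
wrist dish [(0.65, [24.5, 267.8], array([  0, 215]), array([ 56, 301]))]
dish in wrist [[256.5418707    4.58421805]]
[(108, np.float64(227.5)), (113, np.float64(230.5)), (118, np.float64(231.0)), (123, np.float64(229.5)), (128, np.float64(231.7)), (133, np.float64(238.5)), (138, np.float64(244.0)), (143, np.float64(245.5)), (148, np.float64(248.5)), (153, np.float64(nan)), (158, np.float64(nan)), (163, np.float64(nan)), (168, np.float64(nan)), (173, np.float64(nan))]
35 [[222.0, 104.0], [227.0, 115.0], [234.0, 130.0], [242.0, 146.0], [249.0, 161.0], [259.0, 181.0]]
40 [[221.0, 104.0], [227.0, 115.0], [235.0, 129.0], [244.0, 145.0], [252.0, 160.0], [263.0, 179.0]]
45 [[220.0, 105.0], [227.0, 115.0], [236.0, 129.0], [245.0, 143.0], [255.0, 158.0], [267.0, 177.0]]
50 [[220.0, 105.0], [227.0, 115.0], [237.0, 128.0], [247.0, 142.0], [257.0, 155.0], [271.0, 174.0]]<stdin>:10: RuntimeWarning: Mean of empty slice.
  ret = ret.dtype.type(ret / rcount)
```

```bash
python3 -c "
from h import *
s=st();print(totool([.542,.055,.052])-[152,0,206])"
```

```text
9.57 [0.3731 0.0478 0.3001] head 2.49 zax [ 0.  0. -1.] F [-0.4  0.2 -0.7] op 0.336 79.6 [-0.08 -0.28  1.85  0.    1.57  1.45]
[16.9  0.1 42.2]
```

Emit:
step_arm --motion '[{"xyz":[6,0,8],"yaw":0,"gripper":0.2},{"xyz":[12,0,18],"yaw":0,"gripper":0.2},{"xyz":[17,0,28],"yaw":0,"gripper":0.2},{"xyz":[17,0,38],"yaw":0,"gripper":0.2},{"xyz":[17,0,42],"yaw":0,"gripper":0.2},{"xyz":[17,0,42],"yaw":0,"gripper":0.2},{"xyz":[17,0,42],"yaw":0,"gripper":0.2},{"xyz":[17,0,42],"yaw":0,"gripper":0.2}]'

```text
clock: 10.23
tcp_pos: [0.3903, 0.0488, 0.2583]
tcp_rot: [1.0, 0.022, 0.0, -0.0]
wrist_force: [-0.9, -0.8, -1.9]
opening: 0.335
grip_force: 79.6
```

```bash
python3 - <<'E'
from h import *
tilt();s=st();R=Ro.from_quat(s['tcp_rot']).as_matrix();print('tip',s['tcp_pos']+R@[.152,0,.206])
for n in ('side','top'):
    cams.capture(n)
    for l in ('dish','pipette','pipette_tip'):
        for r in finder.trace(l,n):
            p=np.argwhere(r['pixels']);print(n,l,round(r['confidence'],2),p.min(0),p.max(0),len(p))
for th in (40,45,50):
    a_=np.radians(th);print(th,proj('side',s['tcp_pos']+R@(np.array([0,0,.054])+.215*np.array([np.sin(a_),0,np.cos(a_)]))))
E
```

```text
purple [ 236  271   43   77 2220] [257.  313.7]
mask 0.66 [219. 259.] top [  0 253] bot 347 12565
10.33 [0.3903 0.0488 0.2584] head 2.53 zax [ 0.001 -0.    -1.   ] F [-0.6  1.3 -0.8] op 0.334 79.6 [-0.07 -0.22  1.89  0.    1.47  1.45]
tip [0.54234487 0.05547627 0.05254038]
side dish 0.73 [266 231] [294 271] 953
side dish 0.63 [197 265] [214 284] 307
side pipette 0.63 [136 222] [159 245] 328
side pipette 0.59 [162 171] [184 195] 347
side pipette 0.53 [124 227] [147 246] 161
side pipette_tip 0.49 [125 226] [186 268] 153
top dish 0.78 [173 291] [194 321] 565
top pipette 0.69 [207 262] [243 278] 412
top pipette 0.6 [198 331] [232 355] 417
40 [[267.69847975 193.58934694]]
45 [[271.61646442 191.20898918]]
50 [[275.30563533 188.29744505]]
```

```bash
python3 -c "
from h import *
print(job_done())"
```

```text
the job is handed in; nothing more can be done
None
```

I handed the job in at about 10.4 s of the 35 s. The drum-knob pipette (the middle one) is out of the stand and held at about 45° with its tip about 3.5 cm above the dish's centre. I tilted it by pivoting its tip on the bench, and the cameras showed no sign that the dish or the other two pipettes had moved.

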